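# Feed a balm rack through the gate onto the chill plate

## Task

Feed the rack of filled balm tubes along its chute onto the chill plate: with one fingertip press the spring gate's long hold bar right down and keep it down, while another fingertip pushes the rack from behind, all the way past the gate and up against the rubber end stop. Then take the fingers away so that the gate springs back up behind the rack. Only push the rack, never grip, lift or tip it, do not let the gate catch it on the way, and leave everything else on the bench where it stands.

Things in the scene. Friction and masses are not known exactly. Their poses are not given: they have to be found in the camera images.
- station: The fixed chill station: steel chute, gate, chill plate and white chiller in one line. Origin on the bench top, midway across the chute, exactly at the gate; x = pushing direction, y = towards the side with the gate's hold bar, z up. Chute from x = -237 to -9 mm, gap for the gate, then the chill plate level with it; chiller housing (104 mm tall) from x = 136 to 261 mm.
- gate_gap (a point): Point on the chute floor level, 52 mm above the bench, in the middle of the gap where the gate works (directly above the station's origin). The channel is 43 mm wide inside; its side walls are 3 mm thick and rise only 8 mm above its floor. The gate's hinge bracket, 66 mm tall, stands beside the gap at station y = -60 mm.
- end_stop (a point): Centre of the face of the rubber end stop at the far end of the chill plate (station x = 124 mm, 72 mm above the bench); the rack is home when its leading end touches it.
- gate (a joint): Spring gate, rad: 0 = up and shut (the spring keeps it there, its arm slanting across the chute), 0.35 = pressed right down, open, on its stop; above about 0.28 the rack passes over it freely. Hinge parallel to station x at y = -60, z = 56 mm. The bar takes about 3 N at first, 5 N fully down; let go, the gate springs up. The rack cannot push it open.
- hold_bar (a point): Middle of the top of the gate's hold bar: flat, 250 mm long (station x = -225 to +25 mm), 30 wide, 8 thick, black grip strips; can be pressed anywhere, and a fingertip can slide along it. Gate up: at station (-100, 48, 104) mm, top slanting 20 degrees, lower towards the chute. Fully down: at (-100, 58, 64) mm, level, 4 mm higher than the chute walls, free air beneath.
- rack_mid (a point): Middle of the white tube rack, 22.5 mm above its underside (74.5 mm above the bench on the chute). 112 mm long (x, along the chute), 40 wide, about 0.3 kg; flat upright end plates 45 mm tall, full width; ten open kraft tubes rise to 64 mm above its underside. It starts 20 to 70 mm short of the gate. When home this point is at station x = 68 mm, trailing end 12 mm past the gate's centre line.
- tube_a: Bystander, loose, to be left alone: a lone capped kraft balm tube standing upright, 19 mm across, 70 mm tall. Origin at the centre of its underside.
- tube_b: Bystander, loose, to be left alone: a second lone capped kraft balm tube like the first, 19 mm across, 70 mm tall. Origin at the centre of its underside.
- dropper: Bystander, loose, to be left alone: amber dropper bottle with a black bulb, 34 mm across, 110 mm tall. Origin at the centre of its underside.
- clip_jar: Bystander, loose, to be left alone: clip-top glass jar part full of balm, 86 mm across, 96 mm tall. Origin at the centre of its underside.
- brass_cup: Bystander, loose, to be left alone: brass measuring cup, 70 mm across, 45 mm tall, with a flat handle reaching 108 mm from its centre along its own x. Origin at the centre of its underside.
- label_roll: Bystander, loose, to be left alone: thick roll of labels lying flat, 90 mm across, 50 mm tall. Origin at the centre of its underside.
- rack: The same white tube rack, given at the centre of its underside, x along its length (the pushing direction), z up.
Not all that is in view belongs to the job. Leave any red look-alike of the rack alone.

How it is judged:
On the way, in this order (a step that is already met when the one before it is completed fails the run):
1. a fingertip holds the gate fully down while the whole rack is still ahead of it (value of joint gate above 0.28 rad and contact force between the fingers and gate above 0.3 N and x of rack_mid in the frame of station below -0.061 m), for 0.1 s.
2. with a fingertip still holding the gate down, the whole rack has been pushed past it (value of joint gate above 0.26 rad and contact force between the fingers and gate above 0.3 N and x of rack_mid in the frame of station above 0.061 m), for 0.05 s.
At the end, for the whole second after the job is handed in: The rack stands upright and at rest on the chill plate, its leading end within 5 mm of the end stop, and the gate is back up behind it (within 0.04 rad of shut) (x of rack_mid in the frame of station between 0.063 and 0.075 m and y of rack_mid in the frame of station between -0.006 and 0.006 m and z of rack_mid in the frame of station between 0.07 and 0.079 m and angle between rack_mid's own z axis and vertical below 0.05 rad and angle between the x axis of rack_mid and the x axis of station, either way round below 0.08 rad and linear speed of rack below 0.01 m/s and value of joint gate below 0.04 rad); the robot touches nothing.
It fails at once if the rack is lifted more than 8 mm off the chute floor (z of rack_mid in the frame of station above 0.0825 m).
It fails at once if the rack is tipped more than about 8 degrees (angle between rack_mid's own z axis and vertical above 0.14 rad).
It fails at once if the gate comes up (below 0.26) while the rack is over it (value of joint gate below 0.26 rad and x of rack_mid in the frame of station between -0.056 and 0.058 m).
It fails at once if the rack and the gate press on each other with more than 5 N (contact force between rack and gate above 5 N).
It fails at once if a bystander is moved more than 25 mm or tipped (distance of any of tube_a, tube_b, dropper, clip_jar, brass_cup, label_roll from where it was at the start of the episode above 0.025 m or angle between any of tube_a, tube_b, dropper, clip_jar, brass_cup, label_roll's own z axis and vertical above 0.3 rad).
It also fails if it takes over 43 s, if anything falls off the work surface, if the arm or the gripper's body presses on something with over 40 N, if the wrist force passes 120 N, or if a joint passes its speed limit or range.

## Robot

A 6-joint arm with a two-finger parallel gripper is mounted at the origin on the work surface. World frame = base frame: x ahead of the robot, y to its left, z up, the work surface at z = 0. Lengths are in m, angles in rad, forces in N, time in s.
With the tool pointing down it reaches from about 0.25 to 0.8 m from the base axis. Payload 8.5 kg.
Tool frame: the origin (TCP) lies at the very end of the fingers, on their centre line; the grasp point (between the pads) lies 19 mm behind it; z points along the fingers, y is the direction in which the jaws open and shut (so a half turn about z gives the same grasp; the last joint's range is limited). The gripper opens to 85 mm and grips with 20 to 120 N. Pads are 22 mm wide; open, the fingers measure 114 mm over their backs; the gripper's body (76 mm by 85 mm) begins 54 mm behind the grasp point. The pads swing forward as they close: fully open they stand 13 mm farther back than shut.
Start: joints at [-1.259, 0.238, -0.013, 1.319, 0, 1.571], TCP at [0.161, -0.5, 0.199] pointing down, gripper open.
Joint ranges: [-2.66, 2.66], [-1.03, 1.9], [-1.14, 1.46], [-1.82, 2.27], [-1.45, 1.34], [-3.14, 3.14]. Speed limits (rad/s): [2.22, 2.22, 2.79, 3.14, 3.14, 3.14].

## Interface

Orientations are given as a unit quaternion [w, x, y, z].
In Python, from workcell import env, eyes, job gives the robot as it stands.
- The arm moves only by the tool play_rows, never from a script. Its argument "deltas" is a list of rows, each an object with "offset": the shift along the tool's x, y, z in mm, a list of three; "turn": the turn about the tool's z in degrees. A call has exactly 5 rows; each row is the pose to reach, as a shift and turn from the pose measured when the call began, along the tool's axes at that moment; what a row does not reach only later rows make up. A row lasts 1/10 s, in which the tool goes at most 50 mm and 8.59 degrees, less where a joint would pass 70% of its speed; a pose out of reach is approached as far as the arm can. A call with a gripper value outside its range is refused whole. "gripper" is the gripper's target within -1 to 1 (shut at 1, half-way at 0, fully open at -1), set as the call begins (left out, the last holds). The fingers move at their own pace and stop on an object; the grip force is fixed at half the most. Time passes only in rows, so rows that repeat a pose let the fingers close, or fill a call up. It gives the time, the measured TCP pose, the force and the opening at its end, in the units of the state.
- env.observe(): the state, without advancing time (a new reading comes with each control period).
- eyes.read_camera(name): name is "scene" or "top" or "wrist"; returns (picture, depth): 420x560x3 uint8, blue, green, red; 420x560 float32, m along the optical axis (not along the pixel's ray), 0 where there is no reading.
- eyes.camera_model(name): a dict with "intrinsics" (3x3 intrinsics, pixels), "camera_from_world" (4x4, takes a point from world to camera coordinates); the wrist camera has in their place "hand_eye" (4x4, takes a point from camera to tool coordinates, whose origin is the TCP and whose axes are the flange's). Camera axes: x right, y down, z forward; pixel columns grow to the right and rows downward; lengths in m; the calibration is good to about 2 mm. A picture is of the moment at which its call begins: read the wrist's pose just before it. camera_model takes no time and is no camera call.
- job.hand_in(): hands the job in, once; it reports no verdict.
The state is a dict: "t": time; "q": joint angles; "joint_velocities": joint speeds; "tau": joint torques, N m; "position": TCP position; "orientation": TCP orientation; "contact_force": force on the tool from outside, world axes, zero at the start; "torque": the same for the moment, N m; "opening": finger opening in m.
Only numpy, scipy, OpenCV 4.12 (cv2) and the standard library are available. Lean on these libraries where they do the work, as an engineer would, in place of code of your own. Each camera call takes 0.05 s, during which the arm holds its last target. There are 200 camera calls.

## Working session

There is one attempt and no reset: what is moved stays moved. The work goes in short steps, Python scripts to look and compute and a tool call to move; the robot and the scene stay as the last step left them, time stands still between calls to the robot, and variables do not carry over. Pictures are saved under pics/ and viewed, about 8 in all and at most 12, crops included, and the job is handed in when it is done.

Besides the shell and the picture viewer there is one more tool, called after ">>>" as name(argument=value, ...) on one line, values as JSON. play_rows: Moves the arm, as the interface text tells. Its arguments: {"type":"object","properties":{"deltas":{"type":"array","items":{"type":"object","properties":{"offset":{"type":"array","items":{"type":"number"}},"turn":{"type":"number"}}}},"gripper":{"type":"number"}},"required":["deltas"]}

```bash
mkdir -p pics
cat > h.py <<'E'
import numpy as np,cv2
from workcell import env,eyes,job
def snap(n,f):
    im,d=eyes.read_camera(n); cv2.imwrite(f'pics/{f}.png',im); np.savez(f'pics/{f}.npz',im=im,d=d); return im,d
def world(n,d,uv):
    m=eyes.camera_model(n);K=np.array(m['intrinsics']);T=np.linalg.inv(np.array(m['camera_from_world']))
    out=[]
    for u,v in uv:
        z=d[int(v),int(u)];p=np.linalg.inv(K)@[u,v,1]*z
        out.append((T@np.r_[p,1])[:3])
    return np.array(out)
E
python3 - <<'E'
from h import *
a,_=snap('scene','s0');b,_=snap('top','t0')
s=env.observe();print(s)
for n in('scene','top'):print(eyes.camera_model(n))
E
```

```text
{'t': 0.1, 'q': array([-1.25896936e+00,  2.38708857e-01, -1.41665131e-02,  1.31918875e+00,
       -1.42476668e-05,  1.57079559e+00]), 'joint_velocities': array([-0.00126209, -0.00217772,  0.0020598 ,  0.00106069,  0.00190674,
        0.00118785]), 'tau': array([-7.27991264e-04, -5.39719677e+01,  3.46999240e+01,  1.33816351e-02,
       -1.25437998e-05, -1.11671500e-05]), 'position': array([ 0.16093908, -0.49929451,  0.19874953]), 'orientation': array([-6.25099426e-04,  9.87869838e-01,  1.55282905e-01, -1.05469982e-04]), 'contact_force': array([-0.21826279, -0.07040167, -0.18585564]), 'torque': array([ 0.03802419, -0.03731653, -0.00087261]), 'opening': 0.08516647494664228}
{'intrinsics': array([[441.16290737,   0.        , 279.18571946],
       [  0.        , 441.16290737, 203.52448522],
       [  0.        ,   0.        ,   1.        ]]), 'camera_from_world': array([[ 0.83705944,  0.5470851 ,  0.0054221 , -0.44805136],
       [ 0.35846694, -0.54092627, -0.76085493, -0.11604375],
       [-0.41331943,  0.63882444, -0.64889936,  1.26402142],
       [ 0.        ,  0.        ,  0.        ,  1.        ]])}
{'intrinsics': array([[502.8775281 ,   0.        , 276.54179523],
       [  0.        , 502.8775281 , 216.27553956],
       [  0.        ,   0.        ,   1.        ]]), 'camera_from_world': array([[-0.0246512 , -0.99963152, -0.01136391,  0.06473822],
       [-0.99867392,  0.02513832, -0.04492744,  0.53029698],
       [ 0.04519656,  0.01024132, -0.99892562,  0.9363287 ],
       [ 0.        ,  0.        ,  0.        ,  1.        ]])}
```

View pics/s0.png

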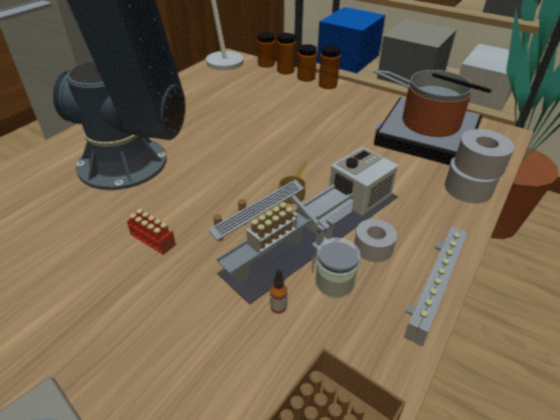

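View pics/t0.png

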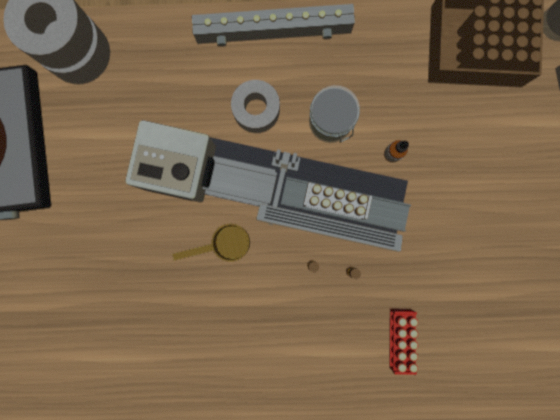

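The scene view shows the white rack at (272,226) in the chute, with the hold bar on the robot's side (258,208) and the chiller at (362,178). A red look-alike rack stands apart at (150,230). In the top view the white rack is at (338,200), the bar runs (262,213)–(400,243), the gate arm is at (280,185), and the red one is at (403,342). The white rack on the chute fits the description.

```bash
cat >> h.py <<'E'
def cloud(n,f):
    z=np.load(f'pics/{f}.npz');d=z['d'];m=eyes.camera_model(n);K=np.array(m['intrinsics']);T=np.linalg.inv(np.array(m['camera_from_world']))
    v,u=np.mgrid[:420,:560];p=np.stack([(u-K[0,2])/K[0,0]*d,(v-K[1,2])/K[1,1]*d,d],-1)
    return z['im'],p@T[:3,:3].T+T[:3,3],d>0
E
cat > m.py <<'E'
from h import *
for n,f in(('top','t0'),('scene','s0')):
    im,P,ok=cloud(n,f);hsv=cv2.cvtColor(im,cv2.COLOR_BGR2HSV)
    box=lambda x0,x1,y0,y1,z0,z1:ok&(P[...,0]>x0)&(P[...,0]<x1)&(P[...,1]>y0)&(P[...,1]<y1)&(P[...,2]>z0)&(P[...,2]<z1)
    reg=box(.3,.75,-.3,.35,-.05,.2)
    print(n,'zhist',[(int(1000*b),int(c)) for c,b in zip(*np.histogram(P[reg][:,2],bins=np.arange(-.01,.14,.006)))])
    low=hsv[...,1]<70
    def rect(name,m):
        m=m.astype(np.uint8);k,l,s,_=cv2.connectedComponentsWithStats(m);i=1+np.argmax(s[1:,4]);q=P[l==i]
        r=cv2.minAreaRect((q[:,:2]*1000).astype(np.float32));print(name,s[i],np.round(r[0],1),np.round(r[1],1),round(r[2],1),'zmed',np.round(np.median(q[:,2])*1000,1))
    rect('chute',low&reg&(P[...,2]>.045)&(P[...,2]<.062))
    rect('chiller',reg&(P[...,2]>.098)&(P[...,2]<.11)&low&(P[...,1]>.1))
    rect('bar',low&reg&(P[...,2]>.092)&(P[...,2]<.115)&(P[...,1]<.1)&(P[...,0]<.47))
    rect('tubes',reg&(P[...,2]>.1)&(P[...,2]<.125)&(P[...,1]<.1)&(P[...,0]>.4)&(P[...,0]<.6))
    rect('rack',reg&(P[...,2]>.08)&(P[...,2]<.1)&(im.min(-1)>130)&(P[...,1]<.1))
E
python3 m.py; python3 -c "
import cv2;a=cv2.imread('pics/t0.png')[100:260,120:430];cv2.imwrite('pics/c0.png',cv2.resize(a,None,fx=2.5,fy=2.5,interpolation=2))"
```

```text
top zhist [(-10, 510), (-4, 48788), (2, 11379), (8, 280), (14, 156), (19, 156), (26, 174), (32, 339), (38, 829), (44, 1411), (49, 3280), (56, 1289), (62, 551), (68, 297), (74, 236), (80, 204), (86, 635), (92, 2091), (98, 2850), (104, 4283), (110, 649), (116, 380), (122, 21), (128, 0), (134, 0)]
chute [ 197  159   80   45 2047] [589.  120.6] [131.9  81.1] 78.4 zmed 52.0
chiller [ 126  121   83   78 4408] [631.2 237.6] [125.  114.8] 75.9 zmed 104.8
bar [383 248  18   4  43] [ 466.5 -142.3] [28.6  5.1] 88.2 zmed 107.8
tubes [ 256  205  146   47 2281] [506.2 -38.8] [250.   29.3] 76.0 zmed 105.3
rack [304 183  31  29 229] [559.8 -27.3] [53.9 39.9] 76.5 zmed 88.8
scene zhist [(-10, 52), (-4, 21097), (2, 4371), (8, 394), (14, 410), (19, 408), (26, 446), (32, 493), (38, 669), (44, 886), (49, 1833), (56, 1157), (62, 596), (68, 414), (74, 386), (80, 302), (86, 415), (92, 1510), (98, 1373), (104, 1500), (110, 374), (116, 115), (122, 0), (128, 0), (134, 0)]
chute [ 217  179  177   96 2593] [590.1  50.4] [486.7 116.8] 77.1 zmed 52.9
chiller [ 332  147   66   40 1296] [631.7 236.7] [129.4 116.1] 77.4 zmed 104.3
bar [209 227   6   6  20] [ 466.2 -151.2] [ 6.8 12.7] 0.1 zmed 106.7
tubes [ 209  180   94   58 1101] [506.9 -37.8] [252.1  30.9] 76.2 zmed 104.5
rack [336 238  24  21 103] [723.7 -28.7] [21.1 61.3] 72.9 zmed 95.7
```

View pics/c0.png

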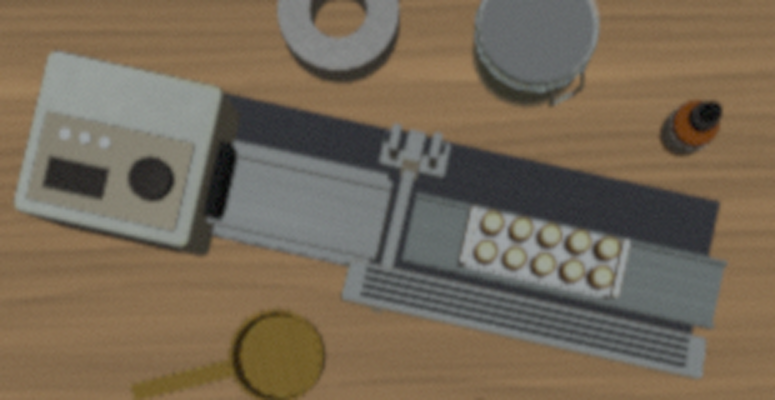

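The crop confirms it: the white rack in the chute has its trailing end at crop (622,268), the bar runs below it, and the gate arm is at (398,215). It is the only rack that fits. Next I check the measurements in the station frame.

```bash
cat >> h.py <<'E'
TH=np.deg2rad(76.1);O=np.array([.5771,.0473,0])
XS=np.array([np.cos(TH),np.sin(TH),0]);YS=np.array([-XS[1],XS[0],0]);RS=np.c_[XS,YS,[0,0,1]]
def st(P): return (P-O)@RS*1000
E
python3 - <<'E'
from h import *
for n,f in(('top','t0'),('scene','s0')):
    im,P,ok=cloud(n,f);S=st(P);x,y,z=S[...,0],S[...,1],S[...,2]
    print(n)
    white=(im.min(-1)>(125))&(im.max(-1).astype(int)-im.min(-1)<40)
    m=ok&white&(abs(y)<27)&(x<-10)&(x>-240)&(z>65)&(z<115);q=S[m];print('rack',len(q),np.percentile(q,[1,5,50,95,99],axis=0).round(1).tolist())
    m=ok&(abs(y)<30)&(x<-5)&(x>-240)&(z>100)&(z<122);q=S[m];print('tubetops',len(q),np.percentile(q,[1,50,99],axis=0).round(1).tolist())
    for a,b in((-235,-215),(-205,-185),(20,40),(100,120)):
        m=ok&(x>a)&(x<b)&(abs(y)<33)&(z>44)&(z<68);q=S[m]
        if len(q):print('sect',a,len(q),'y',np.percentile(q[:,1],[1,50,99]).round(1),'wall y',[ (q[(q[:,2]>57)&(s*q[:,1]>0)][:,1].mean().round(1)) for s in(-1,1)])
    m=ok&(y>28)&(y<75)&(x>-300)&(x<60)&(z>90)&(z<118);q=S[m];A=np.c_[q[:,:2],np.ones(len(q))];print('bar',np.percentile(q,[1,50,99],axis=0).round(1).tolist(),np.linalg.lstsq(A,q[:,2],rcond=None)[0])
E
```

```text
top
rack 660 [[-160.1, -20.4, 85.0], [-158.2, -18.7, 85.9], [-97.6, -0.3, 89.2], [-51.8, 18.3, 114.5], [-49.8, 18.8, 114.9]]
tubetops 785 [[-151.4, -18.2, 100.6], [-104.7, 0.8, 114.0], [-57.9, 16.6, 118.6]]
sect -235 310 y [-25.4  -1.4  23.3] wall y [np.float64(-23.6), np.float64(21.8)]
sect -205 311 y [-25.2  -1.1  23.4] wall y [np.float64(-24.1), np.float64(21.9)]
sect 20 357 y [-29.8  -1.7  27.1] wall y [np.float64(-27.1), np.float64(23.8)]
sect 100 362 y [-29.5  -1.4  30.4] wall y [np.float64(-27.3), np.float64(23.9)]
bar [[-222.3, 33.7, 97.6], [-100.9, 48.3, 104.9], [21.7, 62.5, 110.8]] [-7.64707472e-04  3.12238144e-01  8.94847279e+01]
scene
rack 106 [[-160.5, -20.3, 86.0], [-159.9, -19.4, 86.7], [-124.9, -15.4, 89.7], [-51.5, 15.1, 97.6], [-48.3, 18.3, 98.2]]
tubetops 606 [[-152.1, -18.6, 100.2], [-108.2, -5.9, 111.6], [-60.4, 15.3, 117.2]]
sect -235 203 y [-25.7   1.7  24.4] wall y [np.float64(-23.9), np.float64(22.3)]
sect -205 198 y [-25.    1.   24.7] wall y [np.float64(-23.3), np.float64(22.9)]
sect 20 158 y [-30.4   0.5  27.5] wall y [np.float64(-26.7), np.float64(23.7)]
sect 100 145 y [-30.   -0.4  26.9] wall y [np.float64(-26.8), np.float64(23.4)]
bar [[-224.0, 33.4, 93.8], [-113.8, 46.4, 103.4], [21.6, 61.6, 109.8]] [1.24202461e-03 3.89292899e-01 8.52252268e+01]
```

The frame agrees with the given sizes to about 1 mm: bar, walls, and rack from x≈-161 to -49. I approach with jaws half open and tool x along station x, to station (-182, 28).

```bash
cat > go.py <<'E'
import sys;from h import *
from scipy.spatial.transform import Rotation as R
s=env.observe();q=s['orientation'];T=R.from_quat(np.r_[q[1:],q[0]]).as_matrix()
p=st(s['position']);yaw=np.degrees(np.arctan2(T[1,0],T[0,0]))
print('t',round(s['t'],2),'station',p.round(1),'yaw-76.1',round(yaw-76.1,2),'F_st',(s['contact_force']@RS).round(2),'open',round(s['opening']*1000,1),'tz',T[:,2].round(3))
for a in sys.argv[1:]:
    g=np.array(eval(a),float);d=T.T@(O+RS@g/1000-s['position'])*1000
    print(a,'offset',d.round(1),'turn',round(yaw-76.1,1))
E
python3 go.py "[-182,28,190]"
```

```text
t 0.1 station [-630.6  272.7  198.7] yaw-76.1 -58.23 F_st [-0.12  0.19 -0.19] open 85.2 tz [-0.     0.001 -1.   ]
[-182,28,190] offset [ 444.2 -252.5    9.1] turn -58.2
```

>>> play_rows(deltas=[{"offset":[30,-17,0],"turn":-5},{"offset":[70,-40,0],"turn":-11},{"offset":[110,-63,0],"turn":-17},{"offset":[150,-85,0],"turn":-23},{"offset":[190,-108,0],"turn":-29}], gripper=0)

```text
t: 0.6
position: [0.3094, -0.3367, 0.1987]
orientation: [-0.001, 0.917, 0.399, 0.0]
contact_force: [0.1, -0.1, -0.0]
opening: 0.0428
```

```bash
python3 go.py "[-182,28,190]"
```

```text
t 0.6 station [-437.1  167.6  198.7] yaw-76.1 -29.02 F_st [-0.05 -0.16 -0.01] open 42.8 tz [-0.001  0.001 -1.   ]
[-182,28,190] offset [290.8  -1.7   8.9] turn -29.0
```

>>> play_rows(deltas=[{"offset":[45,0,1],"turn":-6},{"offset":[90,0,2],"turn":-12},{"offset":[135,-1,3],"turn":-18},{"offset":[180,-1,4],"turn":-24},{"offset":[220,-1,5],"turn":-29}])

```text
t: 1.1
position: [0.4595, -0.173, 0.1936]
orientation: [-0.001, 0.786, 0.618, 0.0]
contact_force: [-0.1, -0.3, -0.2]
opening: 0.0426
```

```bash
python3 go.py "[-184,28,150]"
```

```text
t 1.1 station [-242.1   61.3  193.6] yaw-76.1 0.26 F_st [-0.37  0.04 -0.18] open 42.6 tz [-0.001  0.002 -1.   ]
[-184,28,150] offset [57.9 33.6 43.7] turn 0.3
```

>>> play_rows(deltas=[{"offset":[20,12,10],"turn":0},{"offset":[40,24,25],"turn":0.3},{"offset":[58,33.5,38],"turn":0.3},{"offset":[58,33.5,44],"turn":0.3},{"offset":[58,33.5,44],"turn":0.3}])

```text
t: 1.6
position: [0.5048, -0.1242, 0.1486]
orientation: [-0.002, 0.787, 0.616, -0.001]
contact_force: [-0.8, -0.2, 0.4]
opening: 0.0424
```

```bash
python3 - <<'E'
from h import *
im,d=snap('wrist','w1');a,_=snap('scene','s1')
c=cv2.resize(a[130:300,190:400],(546,442),interpolation=2)
cv2.imwrite('pics/v1.png',np.hstack([c[:420, :400],cv2.resize(im,(400,420))]))
print(eyes.camera_model('wrist'))
E
python3 go.py "[-184,28,110]"
```

```text
{'intrinsics': array([[365.89223367,   0.        , 276.99300114],
       [  0.        , 365.89223367, 203.73673281],
       [  0.        ,   0.        ,   1.        ]]), 'hand_eye': array([[ 1.39056477e-03, -9.57958267e-01, -2.86904210e-01,
         7.43762264e-02],
       [ 9.99998984e-01,  1.24214437e-03,  6.99330558e-04,
        -1.37911501e-04],
       [-3.13553038e-04, -2.86904891e-01,  9.57959021e-01,
        -1.73370068e-01],
       [ 0.00000000e+00,  0.00000000e+00,  0.00000000e+00,
         1.00000000e+00]])}
t 1.7 station [-184.5   28.4  149.9] yaw-76.1 -0.07 F_st [ 0.05 -0.49 -0.74] open 42.7 tz [-0.001  0.001 -1.   ]
[-184,28,110] offset [ 0.5  0.5 39.9] turn -0.1
```

View pics/v1.png

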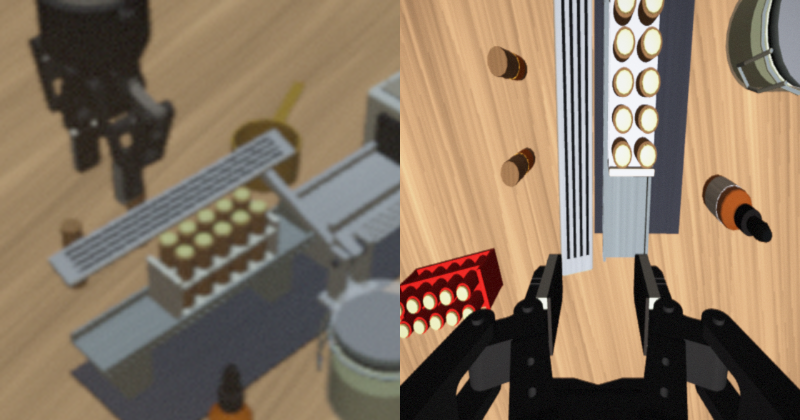

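The left scene crop shows the gripper above the start of the bar. In the right wrist view the left finger lies over the bar (570,265) and the right one over the chute (630,250), behind the rack's end plate (632,172). I lower onto the bar.

>>> play_rows(deltas=[{"offset":[0.5,0,12],"turn":0},{"offset":[0.5,0,26],"turn":0},{"offset":[0.5,0,36],"turn":0},{"offset":[0.5,0,42],"turn":0},{"offset":[0.5,0,47],"turn":0}])

```text
t: 2.2
position: [0.505, -0.1247, 0.1025]
orientation: [-0.001, 0.788, 0.616, -0.0]
contact_force: [0.7, -0.4, 0.4]
opening: 0.0426
```

```bash
python3 go.py "[-184,28,80]"
```

```text
t 2.2 station [-184.3   28.6  102.5] yaw-76.1 -0.09 F_st [-0.26 -0.79  0.43] open 42.6 tz [-0.001  0.001 -1.   ]
[-184,28,80] offset [ 0.2  0.7 22.5] turn -0.1
```

>>> play_rows(deltas=[{"offset":[0,0.5,5],"turn":0},{"offset":[0,0.5,10],"turn":0},{"offset":[0,0.5,15],"turn":0},{"offset":[0,0.5,20],"turn":0},{"offset":[0,0.5,23],"turn":0}])

```text
t: 2.7
position: [0.5054, -0.1247, 0.079]
orientation: [-0.001, 0.788, 0.616, -0.0]
contact_force: [-0.1, -0.9, 0.3]
opening: 0.0427
```

```bash
python3 - <<'E'
from h import *
im,d=snap('scene','s2');im,P,ok=cloud('scene','s2');S=st(P);x,y,z=[S[...,i] for i in range(3)]
m=ok&(y>28)&(y<85)&(x>-140)&(x<30)&(z>58)&(z<118)&(im.min(-1)>60);q=S[m];A=np.c_[q[:,:2],np.ones(len(q))]
print(len(q),np.percentile(q,[1,50,99],axis=0).round(1).tolist(),np.linalg.lstsq(A,q[:,2],rcond=None)[0])
E
python3 go.py "[-184,28,64]"
```

```text
686 [[-116.6, 32.3, 73.3], [-40.3, 44.2, 102.8], [23.8, 61.6, 109.5]] [-4.15260071e-02  5.47909394e-01  7.48449574e+01]
t 2.75 station [-184.2   28.5   78.7] yaw-76.1 -0.09 F_st [-0.44  1.   -0.65] open 42.4 tz [-0.002  0.002 -1.   ]
[-184,28,64] offset [ 0.2  0.6 14.7] turn -0.1
```

Run:
```python
from h import *
a=np.load('pics/s2.npz')['im'];im,d=snap('wrist','w2')
c=cv2.resize(a[150:290,180:320],(420,420),interpolation=2)
cv2.imwrite('pics/v2.png',np.hstack([c,im[:,140:520]]))
```

```text
(no output)
```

View pics/v2.png

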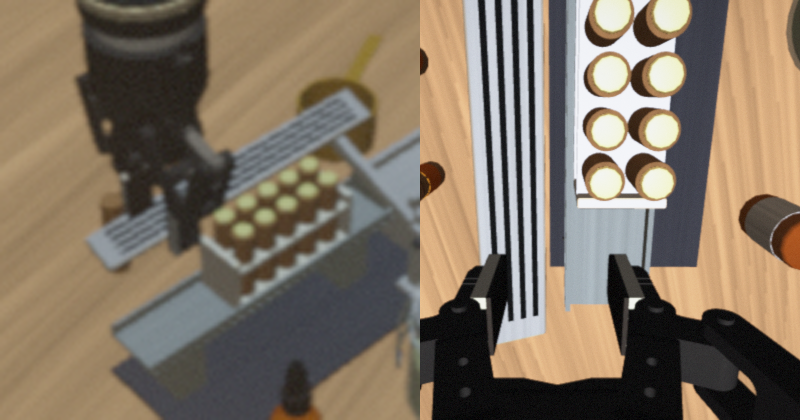

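Run:
```python
from h import *
z=np.load('pics/w2.npz');d=z['d'];m=eyes.camera_model('wrist');K=m['intrinsics'];H=np.array(m['hand_eye'])
v,u=np.mgrid[:420,:560];p=np.stack([(u-K[0,2])/K[0,0]*d,(v-K[1,2])/K[1,1]*d,d],-1)@H[:3,:3].T+H[:3,3];p*=1000
s=(env.observe()['position']);print(st(s))
for r in (250,260,275,295,310,330):
  print(r,[(c,*p[r,c].round(0).astype(int)) for c in (195,205,212,220,230,240,332,340,350,360)])
for side in(-1,1):
  k=(d>0)&(z['im'].max(-1)<70)&(abs(p[...,0])<40)&(p[...,1]*side>10)&(p[...,1]*side<75)&(p[...,2]>-45)
  q=p[k];print(side,len(q),np.percentile(q,[1,50,99],axis=0).round(1).tolist() if len(q) else '')
```

```text
[-184.19379672   28.48995445   78.98832015]
250 [(195, np.int64(-38), np.int64(-62), np.int64(80)), (205, np.int64(10), np.int64(-31), np.int64(-28)), (212, np.int64(10), np.int64(-28), np.int64(-28)), (220, np.int64(9), np.int64(-25), np.int64(-25)), (230, np.int64(9), np.int64(-21), np.int64(-25)), (240, np.int64(8), np.int64(-16), np.int64(-23)), (332, np.int64(-15), np.int64(33), np.int64(28)), (340, np.int64(-14), np.int64(37), np.int64(27)), (350, np.int64(-15), np.int64(44), np.int64(28)), (360, np.int64(-15), np.int64(50), np.int64(28))]
260 [(195, np.int64(-46), np.int64(-62), np.int64(80)), (205, np.int64(12), np.int64(-28), np.int64(-42)), (212, np.int64(12), np.int64(-25), np.int64(-43)), (220, np.int64(12), np.int64(-22), np.int64(-43)), (230, np.int64(4), np.int64(-21), np.int64(-26)), (240, np.int64(3), np.int64(-17), np.int64(-23)), (332, np.int64(13), np.int64(21), np.int64(-44)), (340, np.int64(12), np.int64(25), np.int64(-43)), (350, np.int64(-21), np.int64(44), np.int64(27)), (360, np.int64(-21), np.int64(50), np.int64(28))]
275 [(195, np.int64(8), np.int64(-31), 
[... 1445 characters left out ...]
p.int64(13), np.int64(25), np.int64(-79))]
330 [(195, np.int64(74), np.int64(0), np.int64(-173)), (205, np.int64(2), np.int64(-23), np.int64(-72)), (212, np.int64(-1), np.int64(-22), np.int64(-69)), (220, np.int64(-31), np.int64(-27), np.int64(-27)), (230, np.int64(-32), np.int64(-22), np.int64(-25)), (240, np.int64(-33), np.int64(-18), np.int64(-24)), (332, np.int64(-107), np.int64(44), np.int64(79)), (340, np.int64(-2), np.int64(21), np.int64(-67)), (350, np.int64(13), np.int64(20), np.int64(-89)), (360, np.int64(13), np.int64(22), np.int64(-88))]
-1 2302 [[-25.3, -32.3, -44.4], [11.4, -21.2, -25.3], [39.4, -10.1, -20.8]]
1 440 [[-22.8, 21.0, -44.9], [8.0, 24.6, -40.3], [39.7, 50.8, 25.0]]
```

Run:
```python
from h import *
im,P,ok=cloud('scene','s2');S=st(P)
k=ok&(im.max(-1)<75)&(abs(S[...,0]+184)<60)&(S[...,2]>88)&(S[...,2]<230)&(S[...,1]>-60)&(S[...,1]<110)
q=S[k]
for a in range(88,230,6):
  b=q[(q[:,2]>=a)&(q[:,2]<a+6)]
  if len(b):print(a,len(b),'x',np.percentile(b[:,0],[2,98]).round(0),'y',np.percentile(b[:,1],[2,25,50,75,98]).round(0))
```

```text
88 1 x [-133. -133.] y [-9. -9. -9. -9. -9.]
106 5 x [-163. -140.] y [-18. -18.  50.  54.  56.]
112 13 x [-194. -176.] y [13. 51. 51. 52. 57.]
118 23 x [-195. -175.] y [ 1. 50. 51. 51. 53.]
124 34 x [-195. -179.] y [-6. -5.  1. 50. 51.]
130 38 x [-195. -175.] y [-6. -4. 49. 50. 52.]
136 37 x [-196. -176.] y [-6. -4.  3. 50. 52.]
142 36 x [-195. -176.] y [-6.  2. 49. 51. 52.]
148 26 x [-196. -177.] y [-5. 49. 51. 52. 53.]
154 34 x [-197. -177.] y [-20.  -2.  51.  52.  61.]
160 69 x [-197. -177.] y [-24.  -7.   3.  55.  74.]
166 60 x [-197. -176.] y [-26. -22.  -4.  47.  78.]
172 43 x [-199. -175.] y [-28. -22.   0.  59.  80.]
178 113 x [-202. -174.] y [-30.  -1.   4.  12.  79.]
184 85 x [-202. -176.] y [-32. -21.  10.  53.  83.]
190 84 x [-202. -178.] y [-34. -26.   7.  44.  85.]
196 77 x [-202. -177.] y [-36. -28.   5.  40.  87.]
202 88 x [-204. -177.] y [-38. -31.   4.  36.  87.]
208 123 x [-204. -176.] y [-39. -32.   5.  33.  88.]
214 84 x [-205. -178.] y [-36. -12.   9.  17.  59.]
220 43 x [-198. -179.] y [-13.  -9.  -5.   9.  19.]
226 25 x [-196. -179.] y [-10.  -9.  -4.   0.  11.]
```

Run:
```python
from h import *
z=np.load('pics/w2.npz');d=z['d'];m=eyes.camera_model('wrist');K=m['intrinsics'];H=np.array(m['hand_eye'])
v,u=np.mgrid[:420,:560];p=np.stack([(u-K[0,2])/K[0,0]*d,(v-K[1,2])/K[1,1]*d,d],-1)@H[:3,:3].T+H[:3,3];p*=1000
for r in (340,360,380,400,415):
  print(r,[(c,*p[r,c].round(0).astype(int).tolist(),round(float(d[r,c]),3)) for c in range(150,420,30)])
k=(d>.02)&(p[...,2]<-35)
q=p[k]
for a in range(-130,-34,8):
  b=q[(q[:,2]>=a)&(q[:,2]<a+8)]
  if len(b):print(a,len(b),'xmax',np.percentile(b[:,0],[50,98,100]).round(0),'y',np.percentile(b[:,1],[0,2,98,100]).round(0))
im,P,ok=cloud('scene','s2');S=st(P)
k=ok&(abs(S[...,0]+184)<90)&(S[...,2]>180)&(S[...,2]<340)&(abs(S[...,1]-28)<90);q=S[k]
for a in range(180,340,10):
  b=q[(q[:,2]>=a)&(q[:,2]<a+10)]
  if len(b):print(a,len(b),'x',np.percentile(b[:,0],[2,98]).round(0),'y',np.percentile(b[:,1],[2,98]).round(0))
```

```text
340 [(150, 8, -36, -86, 0.102), (180, 18, -23, -98, 0.088), (210, -4, -22, -70, 0.121), (240, -117, -30, 80, 0.297), (270, -118, -5, 81, 0.299), (300, -117, 19, 80, 0.298), (330, -117, 43, 80, 0.298), (360, 19, 19, -100, 0.086), (390, 18, 27, -99, 0.087)]
360 [(150, 2, -36, -86, 0.104), (180, 17, -22, -105, 0.082), (210, 18, -15, -106, 0.08), (240, -137, -30, 80, 0.303), (270, -137, -6, 80, 0.304), (300, -137, 19, 81, 0.304), (330, -137, 44, 80, 0.304), (360, 19, 18, -106, 0.08), (390, 18, 25, -105, 0.081)]
380 [(150, -5, -37, -86, 0.106), (180, 19, -20, -112, 0.074), (210, 18, -14, -112, 0.075), (240, 12, -8, -105, 0.083), (270, -156, -6, 79, 0.308), (300, 11, 5, -104, 0.084), (330, 10, 12, -103, 0.086), (360, 19, 17, -113, 0.074), (390, 18, 23, -111, 0.076)]
400 [(150, -179, -109, 81, 0.316), (180, 19, -18, -118, 0.069), (210, 18, -13, -117, 0.07), (240, 12, -8, -111, 0.078), (270, 13, -2, -112, 0.077), (300, 12, 5, -111, 0.077), (330, 12, 11, -111, 0.078), (360, 18, 16, -116, 0.071), (390, 18, 22, -117, 0.07)]
415 [(150, -196, -111, 82, 0.322), (180, 18, -18, -121, 0.067), (210, 2
[... 715 characters left out ...]
0 934 xmax [ 9. 13. 13.] y [-35. -34.  34.  35.]
-42 6001 xmax [ 67. 104. 105.] y [-34. -22.  43.  45.]
180 175 x [-202. -173.] y [-32.  84.]
190 143 x [-202. -176.] y [-35.  89.]
200 158 x [-204. -175.] y [-38.  89.]
210 244 x [-204. -174.] y [-38.  90.]
220 92 x [-196. -176.] y [-15.  16.]
230 47 x [-198. -174.] y [-10.   6.]
240 157 x [-222. -167.] y [-10.  37.]
250 186 x [-222. -162.] y [-10.  39.]
260 185 x [-222. -161.] y [-9. 40.]
270 208 x [-222. -158.] y [-9. 38.]
280 277 x [-221. -158.] y [-7. 46.]
290 70 x [-221. -176.] y [-9. 28.]
300 205 x [-223. -163.] y [-11.  36.]
310 218 x [-225. -158.] y [-13.  40.]
320 198 x [-225. -163.] y [-13.  39.]
330 283 x [-224. -159.] y [-12.  43.]
```

Both cameras show the real fingertips about 37 mm above the reported TCP with the jaws half open. That is why the bar is untouched at TCP z = 79. The knuckles still clear the tubes, so I keep going down and watch force and bar height.

>>> play_rows(deltas=[{"offset":[0,0.5,5],"turn":0},{"offset":[0,0.5,10],"turn":0},{"offset":[0,0.5,15],"turn":0},{"offset":[0,0.5,20],"turn":0},{"offset":[0,0.5,24],"turn":0}])

```text
t: 3.3
position: [0.5053, -0.1247, 0.0545]
orientation: [-0.001, 0.788, 0.616, -0.0]
contact_force: [-0.8, 0.9, 5.2]
opening: 0.0425
```

```bash
cat > bar.py <<'E'
from h import *
import sys
f=sys.argv[1];snap('top',f);im,P,ok=cloud('top',f);S=st(P);x,y,z=[S[...,i] for i in range(3)]
x0=float(sys.argv[2])
m=ok&(y>42)&(y<66)&(x>x0)&(x<20)&(z>45)&(z<118);q=S[m]
h=np.median(q[:,2]);q=q[abs(q[:,2]-h)<12];A=np.c_[q[:,1]-50,np.ones(len(q))];c=np.linalg.lstsq(A,q[:,2],rcond=None)[0]
print('bar n',len(q),'z at y=50',c[1].round(1),'slope->gate',round(np.deg2rad(20)-np.arctan(c[0]),3))
m=ok&(abs(y)<26)&(z>78)&(z<122)&(x>-190)&(x<128)&(im.max(-1)>110);q=S[m]
if len(q):print('rack x',np.percentile(q[:,0],[1,99]).round(1),'y',np.percentile(q[:,1],[2,98]).round(1))
E
python3 bar.py t3 -120;python3 go.py "[-184,28,31]"
```

```text
bar n 1105 z at y=50 87.9 slope->gate 0.156
rack x [-159.9  -49.6] y [-19.8  18.4]
t 3.35 station [-184.2   28.5   54.1] yaw-76.1 -0.09 F_st [-0.53 -0.18  2.65] open 42.6 tz [-0.003  0.002 -1.   ]
[-184,28,31] offset [ 0.2  0.6 23.1] turn -0.1
```

>>> play_rows(deltas=[{"offset":[0,0.5,4],"turn":0},{"offset":[0,0.5,8],"turn":0},{"offset":[0,0.5,12],"turn":0},{"offset":[0,0.5,16],"turn":0},{"offset":[0,0.5,19],"turn":0}])

```text
t: 3.85
position: [0.5051, -0.1246, 0.0346]
orientation: [-0.002, 0.788, 0.616, -0.001]
contact_force: [-3.1, -0.0, 5.2]
opening: 0.0424
```

```bash
python3 bar.py t4 -120;python3 go.py "[-184,28,31]"
```

```text
bar n 1068 z at y=50 68.7 slope->gate 0.286
rack x [-159.5  -49.6] y [-19.8  18.4]
t 3.9 station [-184.1   28.7   34.3] yaw-76.1 -0.09 F_st [-0.07  3.04  4.3 ] open 42.5 tz [-0.004  0.002 -1.   ]
[-184,28,31] offset [0.1 0.7 3.2] turn -0.1
```

>>> play_rows(deltas=[{"offset":[0,0.5,1],"turn":0},{"offset":[0,0.5,2],"turn":0},{"offset":[0,0.5,3],"turn":0},{"offset":[0,0.5,3],"turn":0},{"offset":[0,0.5,3],"turn":0}])

```text
t: 4.4
position: [0.5053, -0.1246, 0.0313]
orientation: [-0.002, 0.788, 0.616, -0.001]
contact_force: [-3.8, 1.2, 4.9]
opening: 0.0424
```

```bash
python3 bar.py t5 -120;python3 go.py "[-170,28,31]"
python3 - <<'E'
from h import *
im,d=snap('wrist','w5');a,_=snap('scene','s5')
c=cv2.resize(a[150:290,180:320],(420,420),interpolation=2)
cv2.imwrite('pics/v5.png',np.hstack([c,im[:,140:520]]))
E
```

```text
bar n 1055 z at y=50 65.4 slope->gate 0.326
rack x [-159.7  -49.7] y [-19.8  18.4]
t 4.45 station [-184.1   28.5   31.3] yaw-76.1 -0.09 F_st [0.24 3.78 5.27] open 42.6 tz [-0.005  0.002 -1.   ]
[-170,28,31] offset [14.1  0.4  0.3] turn -0.1
```

View pics/v5.png

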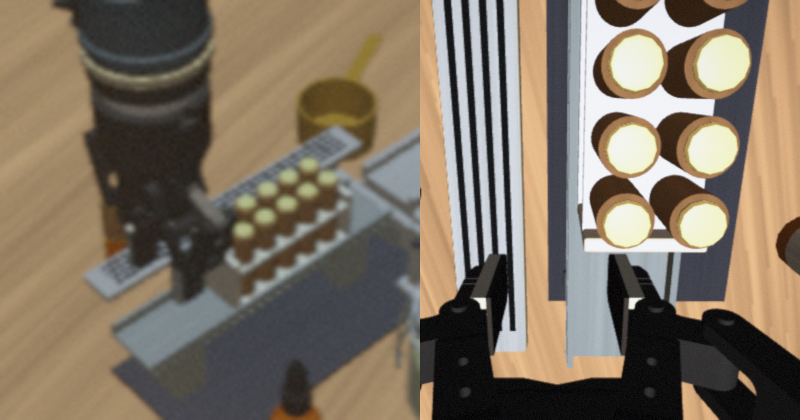

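The wrist view shows the bar pressed level by the left finger at (495,300). The right finger stands in the chute at (625,290), behind the rack end at (640,245). The gate reads about 0.33 rad. Now I push.

>>> play_rows(deltas=[{"offset":[3,0.2,0.2],"turn":0},{"offset":[7,0.4,0.2],"turn":0},{"offset":[11,0.4,0.2],"turn":0},{"offset":[15,0.4,0.2],"turn":0},{"offset":[20,0.4,0.2],"turn":0}])

```text
t: 5.05
position: [0.5111, -0.1057, 0.0314]
orientation: [-0.001, 0.788, 0.616, -0.001]
contact_force: [-1.3, -5.8, 5.4]
opening: 0.0431
```

```bash
python3 bar.py t6 -100;python3 go.py "[-134,28.5,31]"
```

```text
bar n 903 z at y=50 65.6 slope->gate 0.317
rack x [-150.  -43.] y [-20.1  18.2]
t 5.1 station [-163.7   27.4   31.4] yaw-76.1 -0.1 F_st [-3.83  0.46  5.95] open 42.3 tz [-0.003  0.001 -1.   ]
[-134,28.5,31] offset [29.7 -1.2  0.4] turn -0.1
```

>>> play_rows(deltas=[{"offset":[6,-0.5,0.4],"turn":0},{"offset":[12,-1,0.4],"turn":0},{"offset":[18,-1,0.4],"turn":0},{"offset":[24,-1,0.4],"turn":0},{"offset":[30,-1,0.4],"turn":0}])

```text
t: 5.6
position: [0.518, -0.0759, 0.0314]
orientation: [-0.001, 0.788, 0.616, -0.001]
contact_force: [-1.5, -5.9, 6.9]
opening: 0.043
```

```bash
python3 bar.py t7 -80;python3 go.py "[-104,28.5,31]"
```

```text
bar n 755 z at y=50 65.5 slope->gate 0.325
rack x [-110.9  -12.6] y [-20.6  17.6]
t 5.65 station [-132.9   27.7   31.3] yaw-76.1 -0.09 F_st [-4.92 -0.65  5.47] open 42.9 tz [-0.002  0.    -1.   ]
[-104,28.5,31] offset [28.9 -0.8  0.3] turn -0.1
```

>>> play_rows(deltas=[{"offset":[6,-0.5,0.4],"turn":0},{"offset":[12,-0.8,0.4],"turn":0},{"offset":[18,-0.8,0.4],"turn":0},{"offset":[24,-0.8,0.4],"turn":0},{"offset":[30,-0.8,0.4],"turn":0}])

```text
t: 6.15
position: [0.5252, -0.0461, 0.0313]
orientation: [-0.0, 0.788, 0.616, -0.001]
contact_force: [-1.3, -7.0, 7.2]
opening: 0.0428
```

```bash
python3 bar.py t8 -60;python3 go.py "[-74,28.5,31]"
```

```text
bar n 604 z at y=50 65.3 slope->gate 0.322
rack x [-67.3  18.2] y [-21.3  17.1]
t 6.2 station [-102.2   28.    31.2] yaw-76.1 -0.08 F_st [-4.88 -0.74  5.04] open 43.0 tz [-0.002 -0.    -1.   ]
[-74,28.5,31] offset [28.2 -0.6  0.2] turn -0.1
```

>>> play_rows(deltas=[{"offset":[6,-0.5,0.2],"turn":0},{"offset":[12,-0.5,0.2],"turn":0},{"offset":[18,-0.5,0.2],"turn":0},{"offset":[24,-0.5,0.2],"turn":0},{"offset":[30,-0.5,0.2],"turn":0}])

```text
t: 6.7
position: [0.5325, -0.0162, 0.0313]
orientation: [0.0, 0.788, 0.616, -0.001]
contact_force: [-1.7, -7.1, 6.9]
opening: 0.0427
```

```bash
python3 bar.py t9 -35;python3 go.py "[-44,28.5,31]"
```

```text
bar n 328 z at y=50 65.3 slope->gate 0.321
rack x [-10.9  49.4] y [-21.6  16.9]
t 6.75 station [-71.4  28.   31.3] yaw-76.1 -0.08 F_st [-2.54 -0.8   5.26] open 42.7 tz [-0.001 -0.001 -1.   ]
[-44,28.5,31] offset [27.4 -0.6  0.3] turn -0.1
```

>>> play_rows(deltas=[{"offset":[6,-0.5,0.3],"turn":0},{"offset":[12,-0.5,0.3],"turn":0},{"offset":[18,-0.5,0.3],"turn":0},{"offset":[24,-0.5,0.3],"turn":0},{"offset":[30,-0.5,0.3],"turn":0}])

```text
t: 7.25
position: [0.54, 0.0138, 0.0311]
orientation: [0.001, 0.788, 0.616, -0.001]
contact_force: [0.7, -6.1, 4.6]
opening: 0.0425
```

```bash
python3 bar.py t10 -10;python3 go.py "[-16,28.5,31]"
```

```text
bar n 0 z at y=50 0.0 slope->gate 0.349
rack x [48.6 80.6] y [-18.2  19.5]
t 7.3 station [-40.6  28.   31.1] yaw-76.1 -0.07 F_st [-4.15 -0.78  4.74] open 43.0 tz [ 0.    -0.001 -1.   ]
[-16,28.5,31] offset [24.6 -0.6  0. ] turn -0.1
  return _methods._mean(a, axis=axis, dtype=dtype,
  ret = ret.dtype.type(ret / rcount)
```

>>> play_rows(deltas=[{"offset":[6,-0.5,0.1],"turn":0},{"offset":[12,-0.5,0.1],"turn":0},{"offset":[18,-0.5,0.1],"turn":0},{"offset":[24,-0.5,0.1],"turn":0},{"offset":[30,-0.5,0.1],"turn":0}])

```text
t: 7.8
position: [0.5469, 0.0437, 0.0309]
orientation: [0.001, 0.788, 0.616, -0.001]
contact_force: [-2.0, -5.2, 6.6]
opening: 0.043
```

```bash
python3 bar.py t11 -220 2>/dev/null;python3 go.py "[2,28.5,31]"
```

```text
bar n 561 z at y=50 65.0 slope->gate 0.33
rack x [110.1 111.4] y [14.4 19.2]
t 7.85 station [-9.9 28.5 30.9] yaw-76.1 -0.06 F_st [-3.23 -0.57  5.  ] open 42.7 tz [ 0.    -0.002 -1.   ]
[2,28.5,31] offset [11.9 -0.  -0.1] turn -0.1
```

>>> play_rows(deltas=[{"offset":[3,0,0],"turn":0},{"offset":[6,0,0],"turn":0},{"offset":[8,0,0],"turn":0},{"offset":[10,0,0],"turn":0},{"offset":[11,0,0],"turn":0}])

```text
t: 8.35
position: [0.5495, 0.055, 0.0309]
orientation: [0.001, 0.788, 0.616, -0.001]
contact_force: [-1.4, -6.6, 5.4]
opening: 0.0423
```

```bash
python3 bar.py t12 -220 2>/dev/null;python3 go.py "[3,28.5,31]"
```

```text
bar n 747 z at y=50 65.0 slope->gate 0.331
t 8.4 station [ 1.  28.6 31. ] yaw-76.1 -0.06 F_st [-4.21 -0.04  5.24] open 42.7 tz [-0.    -0.003 -1.   ]
[3,28.5,31] offset [ 2.   0.1 -0. ] turn -0.1
```

>>> play_rows(deltas=[{"offset":[0.6,0,0],"turn":0},{"offset":[1.2,0,0],"turn":0},{"offset":[1.8,0,0],"turn":0},{"offset":[2.4,0,0],"turn":0},{"offset":[2.4,0,0],"turn":0}])

```text
t: 8.9
position: [0.5495, 0.0551, 0.031]
orientation: [0.003, 0.788, 0.615, -0.003]
contact_force: [-2.5, -15.0, 7.2]
opening: 0.0425
```

```bash
python3 go.py "[3,28.5,31]"
python3 - <<'E'
from h import *
a,_=snap('scene','s13');b,_=snap('top','t13')
c=cv2.resize(a[130:270,270:410],(400,400),interpolation=2);e=cv2.resize(b[110:230,180:300],(400,400),interpolation=2)
cv2.imwrite('pics/v13.png',np.hstack([c,e]))
E
```

```text
t 8.9 station [ 1.  28.7 31. ] yaw-76.1 -0.17 F_st [-15.21  -1.14   7.21] open 42.5 tz [-0.001 -0.007 -1.   ]
[3,28.5,31] offset [ 2.   0.2 -0. ] turn -0.2
```

View pics/v13.png

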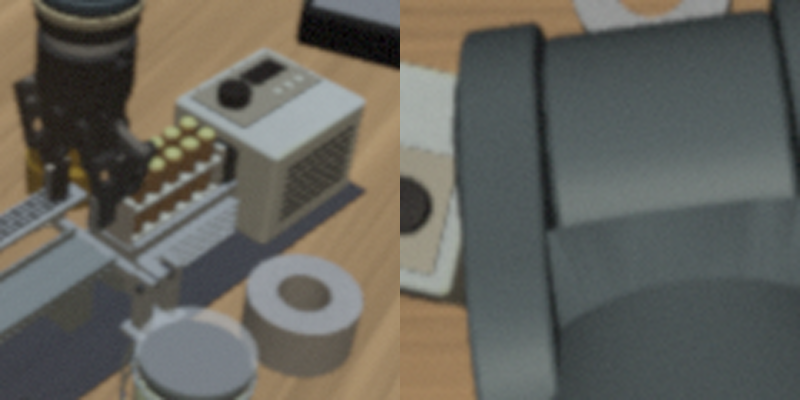

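The force rose to 15 N with no further motion, and the scene view shows the rack's leading end at the stop (228,160). So the rack is home. I back off along the chute with the bar still held, then lift.

>>> play_rows(deltas=[{"offset":[-3,0,0],"turn":0.2},{"offset":[-9,0,0],"turn":0.2},{"offset":[-17,0,0],"turn":0.2},{"offset":[-25,0,0],"turn":0.2},{"offset":[-32,0,0],"turn":0.2}])

```text
t: 9.5
position: [0.5416, 0.0237, 0.0312]
orientation: [0.002, 0.789, 0.614, -0.002]
contact_force: [-0.2, 3.4, 3.3]
opening: 0.0428
```

>>> play_rows(deltas=[{"offset":[0,0,-8],"turn":0},{"offset":[0,0,-18],"turn":0},{"offset":[0,0,-28],"turn":0},{"offset":[0,0,-38],"turn":0},{"offset":[0,0,-48],"turn":0}])

```text
t: 10.0
position: [0.5413, 0.0242, 0.0801]
orientation: [0.002, 0.789, 0.614, -0.002]
contact_force: [-0.1, 0.3, 0.5]
opening: 0.0429
```

>>> play_rows(deltas=[{"offset":[0,0,-20],"turn":0},{"offset":[0,0,-45],"turn":0},{"offset":[0,0,-70],"turn":0},{"offset":[0,0,-95],"turn":0},{"offset":[0,0,-120],"turn":0}])

```text
t: 10.5
position: [0.5405, 0.0252, 0.2013]
orientation: [0.002, 0.789, 0.614, -0.003]
contact_force: [0.5, -0.7, 0.5]
opening: 0.0428
```

```bash
python3 go.py "[-250,120,210]"
```

```text
t 10.5 station [-30.2  30.2 201.3] yaw-76.1 -0.33 F_st [-0.51 -0.67  0.52] open 42.8 tz [-0.003 -0.006 -1.   ]
[-250,120,210] offset [-220.3  -88.5   -7.1] turn -0.3
```

Clear. I move back out of the top view to check.

>>> play_rows(deltas=[{"offset":[-40,-16,-1],"turn":0},{"offset":[-80,-32,-3],"turn":0},{"offset":[-120,-48,-5],"turn":0},{"offset":[-160,-64,-7],"turn":0},{"offset":[-200,-80,-7],"turn":0}])

```text
t: 11.0
position: [0.4121, -0.1495, 0.2102]
orientation: [0.001, 0.789, 0.614, -0.003]
contact_force: [0.4, -0.2, 0.3]
opening: 0.0427
```

>>> play_rows(deltas=[{"offset":[-40,-10,0],"turn":0},{"offset":[-80,-20,0],"turn":0},{"offset":[-110,-30,0],"turn":0},{"offset":[-110,-30,0],"turn":0},{"offset":[-110,-30,0],"turn":0}])

```text
t: 11.5
position: [0.3554, -0.2487, 0.2111]
orientation: [0.001, 0.79, 0.614, -0.003]
contact_force: [-0.9, -0.3, -0.6]
opening: 0.0429
```

```bash
python3 bar.py t20 -220; python3 go.py
python3 - <<'E'
from h import *
a,_=snap('scene','s20');b=cv2.imread('pics/t20.png')
cv2.imwrite('pics/v20.png',np.hstack([cv2.resize(a[120:320,190:410],(440,400),interpolation=2),cv2.resize(b[70:290,120:320],(360,400),interpolation=2)]))
im,P,ok=cloud('scene','s20');S=st(P);x,y,z=[S[...,i] for i in range(3)]
m=ok&(abs(y)<26)&(z>78)&(z<122)&(x>-10)&(x<126)&(im.max(-1)>110);print(np.percentile(S[m],[2,50,98],axis=0).round(1))
E
```

```text
bar n 1720 z at y=50 105.5 slope->gate 0.113
rack x [ 12.2 121.9] y [-18.9  19.4]
t 11.55 station [-340.1  143.7  211.1] yaw-76.1 -0.3 F_st [0.26 0.41 0.08] open 42.7 tz [-0.004 -0.005 -1.   ]
[[ 12.  -19.4  85.5]
 [ 61.8  -6.9 112.1]
 [116.5  17.  116.5]]
```

View pics/v20.png

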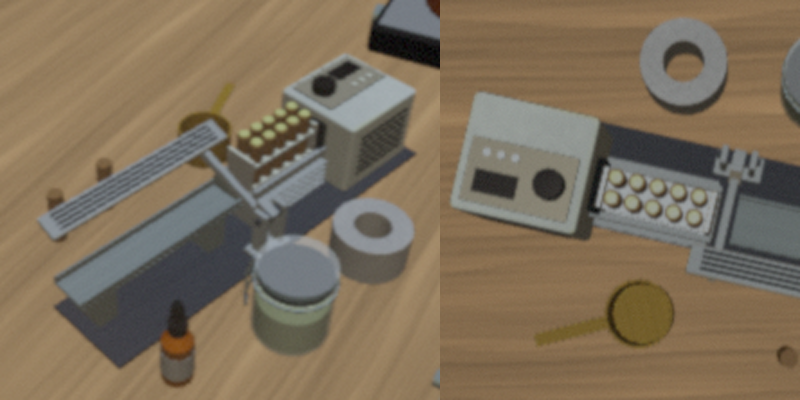

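The rack is home against the stop, with top-view extents of x 12 to 122. The bar is back at its starting height (105.5 mm, 105.1 before) and the bystanders look unmoved. I hand in.

```bash
python3 -c "
from h import *
print(job.hand_in())"
```

```text
the job is handed in; nothing more can be done
None
```

I pressed the hold bar fully down with one finger of the half-open gripper and pushed the rack along the chute with the other. I stopped when the force rose to about 15 N against the end stop. Then I backed off with the bar still held, lifted clear and handed in at about 11.6 s.

**Last checks:**
- **Rack:** it spans station x ≈ 12 to 122–123 mm, so its middle is at about 67–68 mm (68 when home). It is upright and centred in the channel.
- **Gate:** while the bar was held it read about 0.32–0.33 rad, except for one check during the push when the bar could not be measured. Afterwards the bar was back at 105.5 mm (105.1 at the start), so the gate is up.
- **Bystanders:** those in view of the last picture look unmoved; I did not measure them.
- **Robot:** the arm is clear and touching nothing.

**What disagreed:**
- **Fingertips:** both cameras put the real fingertips about 37 mm behind the reported TCP with the jaws half open. The text suggests at most 13 mm, so I went by the camera height and the force.
- **Gate angle:** the last angle fitted from the bar's slope (0.11 rad) contradicts the bar's height. I took the fit to be biased by its measuring window, and both pictures show the gate up.

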